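Roll a shaft blank into the inspection V-block and seat it on the end stop

TASK

Set up the aluminium shaft blank for inspection: without gripping or lifting it, push it by its side so that it rolls along the bench, up the ramp of the steel V-block and gently down into the vee. Then push it lightly endwise along the vee until its far end bears on the round stop button. Leave the jar, the gauge block and the vial beside the work where they are.

Things in the scene. Friction and masses are not known exactly. Their poses are not given: they have to be found in the camera images.
- shaft: Shaft blank: round aluminium bar, 40 mm diameter, 120 mm long, about 0.4 kg, flat ends, a shallow ring groove near each; smooth and oiled (friction about 0.35): it rolls easily, and back down a slope; pushed above its axis it pins to the bench. Origin at its centre on its axis (20 mm up on the bench); x runs along the bar towards the end that will meet the stop; y, z turn as it rolls.
- vblock: Steel V-block fixed to the bench, 120 mm long. Origin at bench height below the bottom of the vee, half-way along; x runs along the vee to the end stop, z up; the shaft comes in towards +y. Flanks slope 30 degrees; vee bottom is 4 mm high; back rail face at y = +24 mm, 38 mm high. The -x end (x = -60 mm) is open. A shaft in the vee has its axis at y = 0, 27 mm above the bench.
- lip (a point): Middle of the V-block's front lip, 12 mm above the bench, at y = -14 mm in the V-block's frame, axes as the V-block's. From here the front flank falls into the vee (+y); on the other side (-y) a ramp as long as the block falls to bench level at y = -68 mm. The shaft drops into the vee by itself once its axis is past the lip.
- stop_face (a point): Middle of the flat face of the stop button (14 mm round, steel), on the axis of a shaft lying in the vee, 27 mm above the bench, at x = +57 mm of the V-block; axes as the V-block's. It sits on a stop plate 50 mm high, x = 60 to 72, y = -31 to +51 mm. With the shaft's end home on it, the shaft's centre is at x = -3 mm and its near end stands out 3 mm past the open end.
- glass_jar: An empty open glass jar, 56 mm in diameter, 42 mm high, standing on the bench; a bystander. Origin at the centre of its underside.
- gauge_block: A steel gauge block, 9 x 30 x 20 mm, standing on the bench; a bystander. Origin at the centre of its underside.
- vial: A slim white-capped vial, 20 mm in diameter, 76 mm high, standing on the bench beyond the V-block; a bystander. Origin at the centre of its underside.
- balance_shield (a point): Centre of the top of the balance's draught shield, clear glass that is hard to see, on the balance beside the work: 210 mm in x, 180 mm in y, reaching 235 mm above the bench, with a small knob on top to 253 mm. Fixed; keep clear of it.

How it is judged:
On the way, in this order (a step that is already met when the one before it is completed fails the run):
1. the shaft rolls along the bench: turned at least 45 degrees about its axis before the vee, not lifted (angle between shaft's own z axis and vertical above 0.79 rad and y of shaft in the frame of vblock below -0.045 m and height (world z) of shaft below 0.026 m), for 0.05 s.
2. the shaft lies in the vee, along it (y of shaft in the frame of vblock between -0.004 and 0.004 m and height (world z) of shaft below 0.0296 m and angle between the x axis of shaft and the x axis of vblock, either way round below 0.05 rad), for 0.2 s.
At the end, for the whole second after the job is handed in: The shaft lies at rest on both flanks of the vee (axis within 3 mm of the vee's centre plane, within 2.5 mm of its seated height of 27 mm and within 0.04 rad of the vee's direction) with its far end within 2 mm of the stop button's face (y of shaft in the frame of vblock between -0.003 and 0.003 m and height (world z) of shaft between 0.0246 and 0.0296 m and angle between the x axis of shaft and the x axis of vblock, either way round below 0.04 rad and x of shaft in the frame of vblock between -0.0048 and -0.0008 m and linear speed of shaft below 0.01 m/s and angular speed of shaft below 0.2 rad/s); the robot touches nothing.
It fails at once if the shaft is lifted: its centre is more than 38 mm above the bench (rolling over the lip it is at 32 mm) (height (world z) of shaft above 0.038 m).
It fails at once if the shaft is gripped or pressed hard (over 40 N from the fingers) (contact force between the fingers and shaft above 40 N).
It fails at once if the shaft is flung (faster than 0.6 m/s) (linear speed of shaft above 0.6 m/s).
It fails at once if a bystander (jar, gauge block or vial) is moved by more than 10 mm (distance of any of glass_jar, gauge_block, vial from where it was at the start of the episode above 0.01 m).
It also fails if it takes over 48 s, if anything falls off the work surface, if the arm or the gripper's body presses on something with over 40 N, if the wrist force passes 120 N, or if a joint passes its speed limit or range.

ROBOT

A 6-joint arm with a two-finger parallel gripper is mounted at the origin on a cart in front of the work surface, level with it; the furniture and walls round the work are solid. World frame = base frame: x ahead of the robot, y to its left, z up, the work surface at z = 0. Lengths are in m, angles in rad, forces in N, time in s.
With the tool pointing down it reaches from about 0.25 to 0.8 m from the base axis. Payload 3.9 kg.
Tool frame: the origin (TCP) lies between the finger pads; the fingertips stand 25 mm ahead of it and the grasp point (between the pads) lies 6 mm ahead of it (env.nose_length is the distance from the TCP to the fingertips, in m); z points along the fingers, x is the direction in which the jaws open and shut, and the axes are right-handed (so a half turn about z gives the same grasp; the last joint's range is limited). The gripper opens to 85 mm and grips with 20 to 120 N. Pads are 22 mm wide; open, the fingers measure 114 mm over their backs; the gripper's body (76 mm by 85 mm) begins 54 mm behind the grasp point. The pads swing forward as they close: fully open they stand 13 mm farther back than shut.
Start: joints at [-1.143, 0.26, -0.138, 1.173, 0, 1.571], TCP at [0.218, -0.478, 0.256] pointing down, gripper open.
Joint ranges: [-2.78, 2.78], [-0.83, 1.72], [-1.28, 1.37], [-1.9, 2.12], [-1.57, 1.48], [-3.14, 3.14]. Speed limits (rad/s): [2.57, 2.57, 3.14, 3.14, 3.14, 3.14].

INTERFACE

Orientations are given as a rotation vector (axis times angle).
In Python, from rig import env gives the robot as it stands.
- The arm moves only by the tool arm_command, never from a script. Its argument "steps" is a list of rows, each a list of 2 entries, a list of its own where there are three numbers: the shift along the tool's x, y, z scaled (see below), then the turn, a rotation vector about the tool's x, y, z scaled (see below). A call has 1 to 12 rows; each row shifts and turns the pose as measured when the row begins, along the tool's axes as they then stand; what a row does not reach is not made up. The controller multiplies each number of a shift by 0.5 m and each number of a turn by 90 degrees. A row lasts 1/12 s, in which the tool goes at most 41.7 mm and 7.16 degrees, less where a joint would pass 70% of its speed; a pose out of reach is approached as far as the arm can. A call with a number of a shift or a turn outside -1 to 1 is refused whole. A call with a gripper value outside its range is refused whole. "jaw" is the gripper command: -1 is fully open, 1 is shut, values between are in proportion, set as the call begins (left out, the last holds). The fingers move at their own pace and stop on an object; "grip_force" is the grip in N (left out, the last holds). Time passes only in rows, so rows that do not move let the fingers close. It gives the time, the measured TCP pose, the force and the opening at its end, in the units of the state.
- env.sense(): the state, without advancing time (a new reading comes with each control period).
- env.camera(name): name is "side" or "top"; returns a dict with "img" (420x560x3 uint8, red, green, blue), "fx", "fy", "cx", "cy" (pixels), "D" ([k1, k2, p1, p2, k3] as OpenCV has them; the pictures are not rectified), "extrinsics" (4x4, takes a point from world to camera coordinates). Camera axes: x right, y up, looking along -z (the intrinsics and any distortion apply to the point x, -y, -z); pixel columns grow to the right and rows downward; lengths in m; the calibration is good to about 2 mm. A picture is of the moment at which its call begins. There is no depth.
- env.hand_in(): hands the job in, once; it reports no verdict.
The state is a dict: "clock": time; "joints": joint angles; "qd": joint speeds; "joint_torque": joint torques, N m; "tool_pos": TCP position; "tcp_rot": TCP orientation; "wrist_force": force on the tool from outside, world axes, zero at the start; "wrist_torque": the same for the moment, N m; "opening": finger opening in m.
Only numpy, scipy, OpenCV 4.12 (cv2) and the standard library are available. Lean on these libraries where they do the work, as an engineer would, in place of code of your own. Each camera call takes 0.05 s, during which the arm holds its last target. There are 200 camera calls.

## Working session

There is one attempt and no reset: what is moved stays moved. The work goes in short steps, Python scripts to look and compute and a tool call to move; the robot and the scene stay as the last step left them, time stands still between calls to the robot, and variables do not carry over. Pictures are saved under pics/ and viewed, about 8 in all and at most 12, crops included, and the job is handed in when it is done.

Besides the shell and the picture viewer there is one more tool, called after "Emit:" as name([rows], argument=value, ...), one row to a line, values as JSON. arm_command: Moves the arm, as the interface text tells. Shifts and turns lie within -1 to 1; 1 stands for 0.5 m of shift or 90 degrees of turn. Its arguments: {"type":"object","properties":{"steps":{"type":"array"},"jaw":{"type":"number"},"grip_force":{"type":"number"}},"required":["steps"]}

```bash
ls; mkdir -p pics; cat > h.py <<'E'
import numpy as np, cv2
from scipy.spatial.transform import Rotation as R
from rig import env
def shot(n,f):
    c=env.camera(n); cv2.imwrite('pics/'+f,c['img'][:,:,::-1]); np.save('pics/'+f[:-4]+'.npy',c,allow_pickle=True); return c
def load(f): return np.load('pics/'+f+'.npy',allow_pickle=True).item()
def K(c): return np.array([[c['fx'],0,c['cx']],[0,c['fy'],c['cy']],[0,0,1.]])
def ray(c,uv):
    p=cv2.undistortPoints(np.array([[uv]],float),K(c),np.array(c['D'],float))[0,0]
    E=np.array(c['extrinsics']); d=E[:3,:3].T@np.array([p[0],-p[1],-1]); o=-E[:3,:3].T@E[:3,3]
    return o,d/np.linalg.norm(d)
def onz(c,uv,z):
    o,d=ray(c,uv); return o+d*(z-o[2])/d[2]
def proj(c,P):
    E=np.array(c['extrinsics']); q=(E[:3,:3]@np.atleast_2d(P).T).T+E[:3,3]; q=q*[1,-1,-1]
    return cv2.projectPoints(q.reshape(-1,1,3),np.zeros(3),np.zeros(3),K(c),np.array(c['D'],float))[0][:,0]
E
python3 - <<'E'
from h import *
for n in('top','side'):
    c=shot(n,n+'0.png'); E=np.array(c['extrinsics']); print(n,-E[:3,:3].T@E[:3,3],-E[2,:3],c['fx'])
s=env.sense(); print(s['clock'],s['tool_pos'],s['tcp_rot'],s['opening'],env.nose_length)
print(R.from_rotvec(s['tcp_rot']).as_matrix().round(3))
E
```

```text
pics
top [0.3719943  0.13809986 1.18486525] [ 0.17443817  0.00652743 -0.98464649] 407.1258807443753
side [0.33939947 1.00369091 0.74183383] [ 0.17299044 -0.8146547  -0.55354496] 385.5651891952411
0.1 [ 0.21757364 -0.47716915  0.25555742] [-2.64150550e+00  1.69879832e+00  2.25108427e-03] 0.08546805641410296 0.025
[[ 0.415 -0.91  -0.001]
 [-0.91  -0.415  0.002]
 [-0.002 -0.    -1.   ]]
```

View pics/top0.png

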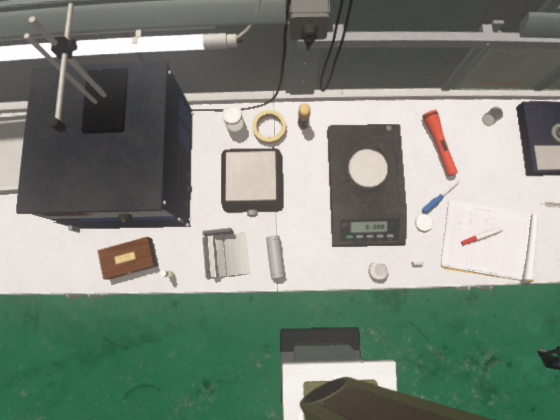

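View pics/side0.png

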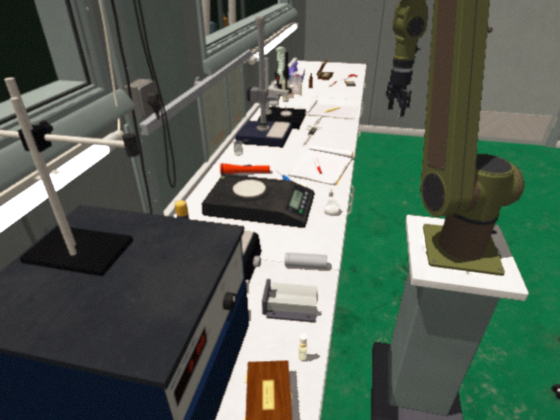

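```bash
python3 - <<'E'
from h import *
i=cv2.imread('pics/top0.png'); cv2.imwrite('pics/c1.png',cv2.resize(i[215:295,150:300],None,fx=5.3,fy=5.3,interpolation=cv2.INTER_CUBIC))
a=cv2.resize(i[100:295,200:440],None,fx=3.3,fy=3,interpolation=cv2.INTER_CUBIC)
cv2.imwrite('pics/c2.png',a)
E
```

```text
(no output)
```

View pics/c1.png

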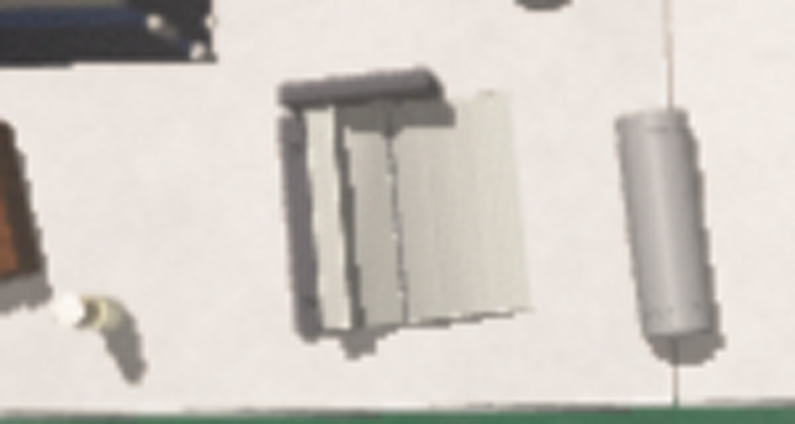

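View pics/c2.png

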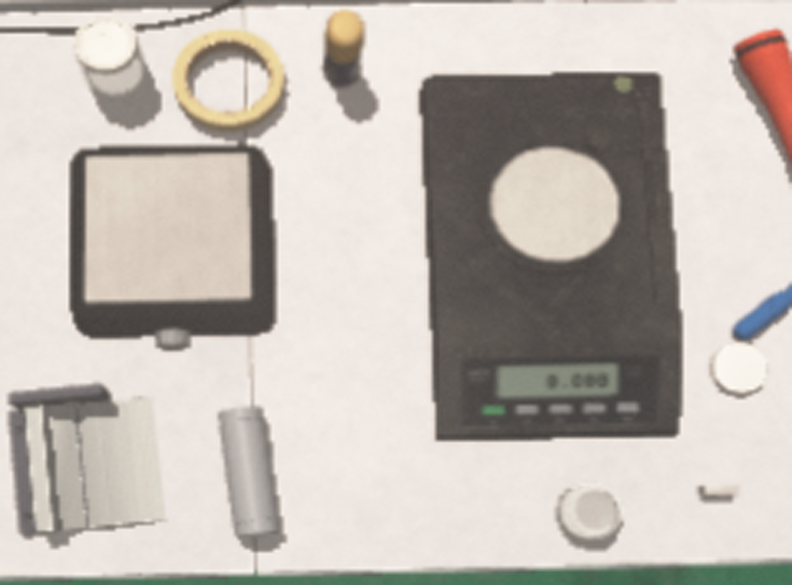

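```bash
python3 - <<'E'
from h import *
c=load('top0'); f=lambda x,y,z: onz(c,(150+x/5.3-.4,215+y/5.3-.4),z)
ang=lambda a,b: np.degrees(np.arctan2((b-a)[1],(b-a)[0]))
def pr(n,near,far,z):
    a=f(*near,z);b=f(*far,z); print(n,a.round(4),b.round(4),'len',np.linalg.norm(b-a).round(4),'ang',ang(a,b).round(2)); return a,b
pr('toe',(530,310),(508,92),0)
pr('lip',(405,322),(388,132),.012)
pr('railfront-top',(350,328),(336,108),.038)
pr('plate top near edge',(285,107),(440,95),.05)
pr('shaft L',(645,333),(615,118),.02); pr('shaft R',(715,328),(687,110),.02)
print('vial cap',f(70,308,.076),'base',f(110,320,0.0))
for n,(u,v),z in(('jar',(378,270),.02),('gauge',(418,263),.01),('pan',(368,167),.06),('bal1',(329,125),.05),('bal2',(405,244),.05),('heater',(252,180),.05),('knob',(252,212),.03)): print(n,onz(c,(u,v),z).round(3))
E
```

```text
toe [0.4041 0.2471 0.    ] [0.5241 0.2584 0.    ] len 0.1205 ang 5.38
lip [0.3986 0.3137 0.012 ] [0.5019 0.3232 0.012 ] len 0.1037 ang 5.25
railfront-top [0.3954 0.339  0.038 ] [0.5125 0.3472 0.038 ] len 0.1174 ang 4.0
plate top near edge [0.5121 0.3723 0.05  ] [0.5168 0.2895 0.05  ] len 0.0829 ang -86.75
shaft L [0.3902 0.1839 0.02  ] [0.506  0.1983 0.02  ] len 0.1168 ang 7.1
shaft R [0.392  0.1464 0.02  ] [0.5095 0.1591 0.02  ] len 0.1182 ang 6.17
vial cap [0.40699171 0.47755235 0.076     ] base [0.40253342 0.47834774 0.        ]
jar [ 0.404 -0.12   0.02 ]
gauge [ 0.421 -0.239  0.01 ]
pan [ 0.696 -0.1    0.06 ]
bal1 [0.83  0.005 0.05 ]
bal2 [ 0.473 -0.194  0.05 ]
heater [0.668 0.234 0.05 ]
knob [0.578 0.236 0.03 ]
```

The top view shows the V-block at about (226,255) px, with its stop plate on the far side. The shaft is at (275,257), the vial at (169,275), the jar at (378,270), the gauge block at (418,263) and the balance at (368,185). Measured sizes match the given ones (toe 120 mm, shaft 118 mm long and 38 mm across). The V-block origin is about (0.457, 0.321) at yaw 5°, and the shaft centre is at block x = -20 mm, y = -148 mm.

Emit:
arm_command([
  [[-0.056, -0.056, 0], [0, 0, 0]],
  [[-0.056, -0.056, 0], [0, 0, 0]],
  [[-0.056, -0.056, 0], [0, 0, 0]],
  [[-0.056, -0.056, 0], [0, 0, 0]],
  [[-0.056, -0.056, 0], [0, 0, 0]],
  [[-0.056, -0.056, 0], [0, 0, 0]],
  [[-0.056, -0.056, 0], [0, 0, 0]],
  [[-0.056, -0.056, 0], [0, 0, 0]],
  [[0, 0, 0], [0, 0, -0.078]],
  [[0, 0, 0], [0, 0, -0.078]],
  [[0, 0, 0], [0, 0, -0.078]],
  [[0, 0, 0], [0, 0, -0.078]],
], jaw=0)

```text
clock: 1.1
tool_pos: [0.3313, -0.1653, 0.25]
tcp_rot: [-2.971, 1.008, 0.01]
wrist_force: [0.2, -0.9, 0.6]
opening: 0.0429
```

Emit:
arm_command([
  [[0, 0, 0], [0, 0, -0.079]],
  [[0, 0, 0], [0, 0, -0.079]],
  [[0, 0, 0], [0, 0, -0.079]],
  [[0, 0, 0], [0, 0, -0.079]],
  [[0, 0, 0], [0, 0, -0.079]],
  [[0, 0, 0], [0, 0, -0.079]],
  [[0.038, -0.066, 0], [0, 0, 0]],
  [[0.038, -0.066, 0], [0, 0, 0]],
  [[0.038, -0.066, 0], [0, 0, 0]],
  [[0.038, -0.066, 0], [0, 0, 0]],
])

```text
clock: 1.93
tool_pos: [0.3915, -0.0274, 0.2473]
tcp_rot: [-3.133, -0.125, 0.018]
wrist_force: [0.2, -1.2, -0.6]
opening: 0.0426
```

```bash
cat >> h.py <<'E'
O=np.array([.457,.321]); YAW=np.radians(5.0)
M=np.array([[np.cos(YAW),np.sin(YAW)],[-np.sin(YAW),np.cos(YAW)]])
def loc(p): return M@(np.array(p)[:2]-O)
def st():
    s=env.sense(); r=R.from_rotvec(s['tcp_rot']).as_matrix()
    print('t',s['clock'],'loc mm',(loc(s['tool_pos'])*1e3).round(1),'z',round(s['tool_pos'][2]*1e3,1),'yaw',np.degrees(np.arctan2(r[1,0],r[0,0])).round(2),'zaxis',r[:,2].round(3),'F',np.round(s['wrist_force'],1),'open',s['opening'])
E
python3 -c "
from h import *
st()"
```

```text
t 1.9333 loc mm [ -95.6 -341.4] z 247.3 yaw 4.59 zaxis [-0.012  0.006 -1.   ] F [ 0.2 -1.2 -0.6] open 0.042620042729309186
```

Emit:
arm_command([
  [[0.038, -0.068, 0], [0, 0, 0]],
  [[0.038, -0.068, 0], [0, 0, 0]],
  [[0.038, -0.068, 0], [0, 0, 0]],
  [[0.032, -0.06, 0], [0, 0, 0]],
  [[0, 0, 0], [0, 0.007, 0]],
  [[0, 0, 0.06], [0, 0, 0]],
  [[0, 0, 0.06], [0, 0, 0]],
  [[0, 0, 0.06], [0, 0, 0]],
  [[0, 0, 0.06], [0, 0, 0]],
  [[0, 0, 0.06], [0, 0, 0]],
  [[0, 0, 0], [0, 0, 0]],
])

```text
clock: 2.85
tool_pos: [0.4596, 0.1269, 0.0916]
tcp_rot: [-3.129, -0.146, -0.011]
wrist_force: [-0.0, -0.2, -0.6]
opening: 0.0427
```

```bash
python3 -c "
from h import *
st()
c=shot('side','s1.png'); t=shot('top','t1.png')
a=cv2.resize(cv2.imread('pics/s1.png')[230:350,230:380],None,fx=4,fy=4,interpolation=cv2.INTER_CUBIC)
b=cv2.resize(cv2.imread('pics/t1.png')[210:300,150:300],None,fx=2.6,fy=2.6,interpolation=cv2.INTER_CUBIC)
w=np.zeros((600,800,3),np.uint8); w[:480,:600]=a; w[480-114:600,800-390:]=b; cv2.imwrite('pics/m1.png',w)
"
```

```text
t 2.85 loc mm [ -14.3 -193.6] z 91.6 yaw 5.34 zaxis [ 0.007  0.009 -1.   ] F [-0.  -0.2 -0.6] open 0.04268268327604229
```

View pics/m1.png

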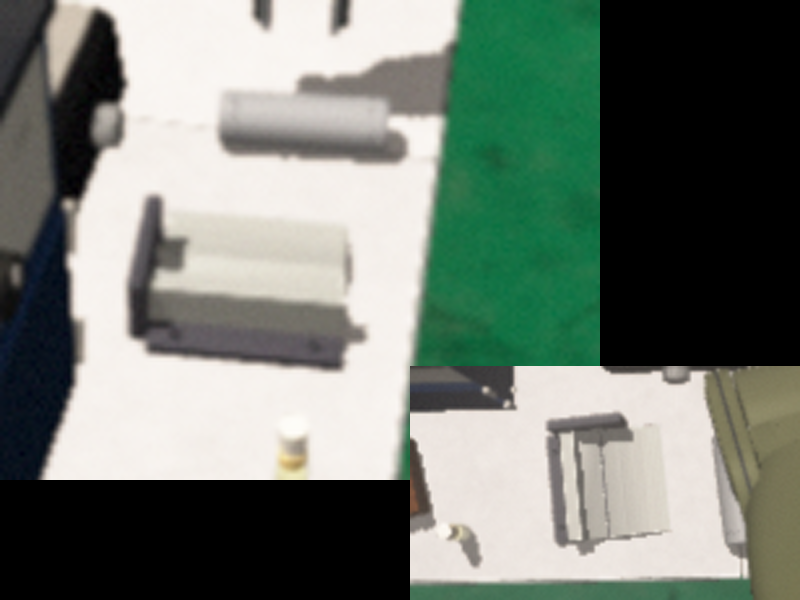

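The fingers are behind the shaft, centred on it, with the V-block beyond. I'll back off a little and go down.

Emit:
arm_command([
  [[-0.012, 0.018, 0], [0, 0, 0]],
  [[0, 0, 0.05], [-0.004, 0.004, 0]],
  [[0, 0, 0.05], [0, 0, 0]],
  [[0, 0, 0.01], [0, 0, 0]],
  [[0, 0, 0], [0, 0, 0]],
])

```text
clock: 3.37
tool_pos: [0.4666, 0.1175, 0.0499]
tcp_rot: [-3.131, -0.144, -0.061]
wrist_force: [-0.2, 0.6, 0.6]
opening: 0.0426
```

```bash
python3 -c "
from h import *
st()"
```

```text
t 3.3667 loc mm [  -8.2 -203.6] z 49.9 yaw 5.24 zaxis [ 0.039  0.008 -0.999] F [-0.2  0.6  0.6] open 0.042610306448930636
```

Emit:
arm_command([
  [[-0.012, 0, 0], [0, -0.025, 0]],
  [[-0.01, 0, 0.012], [0, 0, 0]],
  [[0, 0, 0.012], [0, 0, 0]],
  [[0, 0, 0], [0, 0, 0]],
])

```text
clock: 3.7
tool_pos: [0.4593, 0.1162, 0.0433]
tcp_rot: [-3.132, -0.142, -0.015]
wrist_force: [0.1, 0.1, -0.4]
opening: 0.0425
```

```bash
python3 -c "
from h import *
st()"
```

```text
t 3.7 loc mm [ -15.5 -204.2] z 43.3 yaw 5.18 zaxis [ 0.009  0.007 -1.   ] F [ 0.1  0.1 -0.4] open 0.04254365561483153
```

Emit:
arm_command([
  [[0, 0, 0.012], [0, -0.005, 0]],
  [[0, 0, 0.008], [0, 0, 0]],
  [[0, 0, 0.006], [0, 0, 0]],
  [[0, -0.01, 0], [0, 0, 0]],
  [[0, -0.01, 0], [0, 0, 0]],
  [[0, -0.01, 0], [0, 0, 0]],
  [[0, -0.01, 0], [0, 0, 0]],
  [[0, 0, 0], [0, 0, 0]],
])

```text
clock: 4.37
tool_pos: [0.4581, 0.1386, 0.0302]
tcp_rot: [-3.132, -0.142, -0.006]
wrist_force: [0.7, 0.0, 0.1]
opening: 0.0432
```

```bash
python3 -c "
from h import *
st()"
```

```text
t 4.3667 loc mm [ -14.8 -181.8] z 30.2 yaw 5.19 zaxis [ 0.004  0.007 -1.   ] F [0.7 0.  0.1] open 0.04322447141441686
```

Emit:
arm_command([
  [[0, -0.009, 0], [0, 0, 0]],
  [[0, -0.009, 0], [0, 0, 0]],
  [[0, -0.009, 0], [0, 0, 0]],
  [[0, -0.009, 0], [0, 0, 0]],
  [[0, -0.009, 0], [0, 0, 0]],
  [[0, -0.009, 0], [0, 0, 0]],
  [[0, -0.007, 0], [0, 0, 0]],
  [[0, -0.005, 0], [0, 0, 0]],
  [[0, -0.003, 0], [0, 0, 0]],
])

```text
clock: 5.12
tool_pos: [0.4548, 0.1773, 0.0308]
tcp_rot: [-3.132, -0.144, -0.008]
wrist_force: [0.3, -0.6, -0.5]
opening: 0.0428
```

```bash
python3 -c "
from h import *
st()
c=shot('side','s2.png'); t=shot('top','t2.png')
a=cv2.resize(cv2.imread('pics/s2.png')[230:350,230:380],None,fx=4,fy=4,interpolation=cv2.INTER_CUBIC)
b=cv2.resize(cv2.imread('pics/t2.png')[210:300,150:300],None,fx=2.6,fy=2.6,interpolation=cv2.INTER_CUBIC)
w=np.zeros((600,800,3),np.uint8); w[:480,:600]=a; w[480-114:600,800-390:]=b; cv2.imwrite('pics/m2.png',w)
"
```

```text
t 5.1167 loc mm [ -14.7 -142.9] z 30.8 yaw 5.27 zaxis [ 0.005  0.007 -1.   ] F [ 0.3 -0.6 -0.5] open 0.042826807155820705
```

View pics/m2.png

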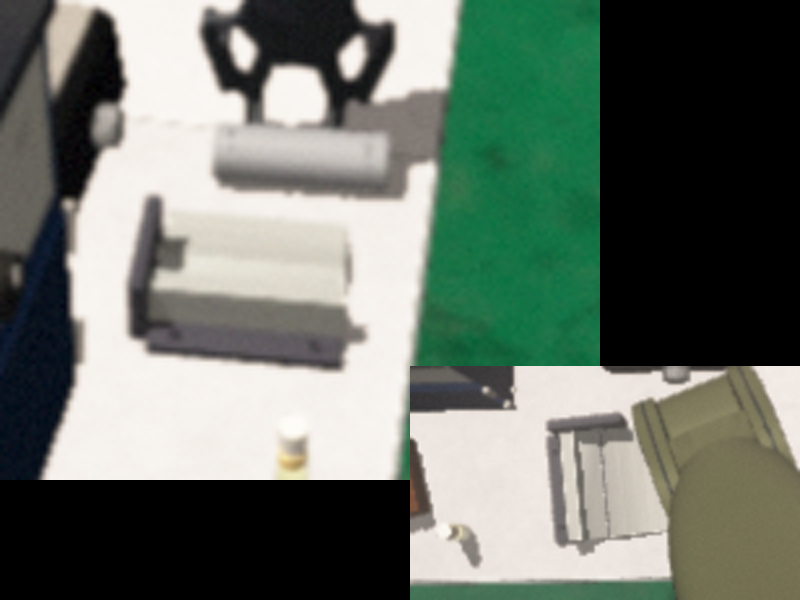

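The shaft is rolling squarely ahead of both fingers. Next it goes to the ramp.

Emit:
arm_command([
  [[0, -0.009, 0], [0, 0, 0]],
  [[0, -0.009, 0], [0, 0, 0]],
  [[0, -0.009, 0], [0, 0, 0]],
  [[0, -0.009, 0], [0, 0, 0]],
  [[0, -0.009, 0], [0, 0, 0]],
  [[0, -0.009, 0], [0, 0, 0]],
  [[0, -0.009, -0.002], [0, 0, 0]],
  [[0, -0.009, -0.003], [0, 0, 0]],
  [[0, -0.009, -0.003], [0, 0, 0]],
  [[0, -0.008, -0.003], [0, 0, 0]],
  [[0, -0.006, -0.003], [0, 0, 0]],
])

```text
clock: 6.13
tool_pos: [0.4491, 0.2246, 0.0383]
tcp_rot: [3.134, 0.141, 0.006]
wrist_force: [1.3, -6.6, 3.7]
opening: 0.0428
```

```bash
python3 -c "
from h import *
st()
c=shot('side','s3.png')
for x,y,z in ((40,-20,20),):pass
"
```

```text
t 6.1333 loc mm [-16.2 -95.4] z 38.3 yaw 5.16 zaxis [ 0.004 -0.004 -1.   ] F [ 1.3 -6.6  3.7] open 0.04276686004139406
```

Emit:
arm_command([
  [[0, -0.008, -0.003], [0, 0, 0]],
  [[0, -0.008, -0.003], [0, 0, 0]],
  [[0, -0.008, -0.003], [0, 0, 0]],
  [[0, -0.008, -0.003], [0, 0, 0]],
])

```text
clock: 6.52
tool_pos: [0.4477, 0.2334, 0.0459]
tcp_rot: [3.115, 0.135, 0.01]
wrist_force: [0.6, -8.7, 6.6]
opening: 0.0426
```

```bash
python3 -c "
from h import *
st()
c=shot('side','s4.png')
cv2.imwrite('pics/m4.png',cv2.resize(cv2.imread('pics/s4.png')[230:350,230:380],None,fx=4,fy=4,interpolation=cv2.INTER_CUBIC))
"
```

```text
t 6.5167 loc mm [-16.9 -86.4] z 45.9 yaw 4.97 zaxis [ 0.007 -0.024 -1.   ] F [ 0.6 -8.7  6.6] open 0.04258179846209518
```

View pics/m4.png

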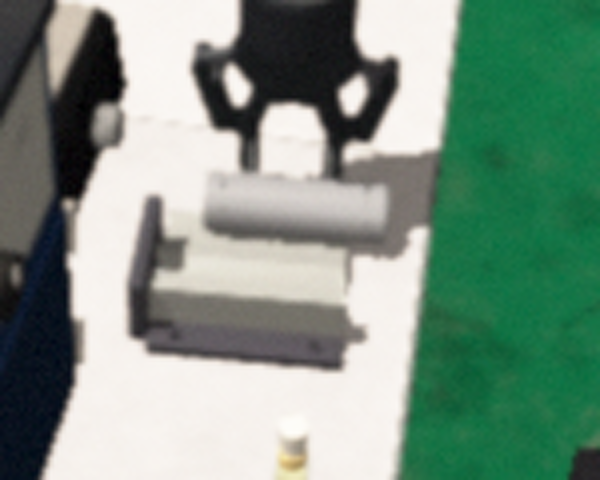

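Climbing, but the fingers have risen too high, so the tips are near or above the axis. I'll back off slightly, lower them, and tilt the tips forward so the push acts below the axis.

Emit:
arm_command([
  [[0, 0.02, 0.005], [0.05, 0, 0]],
  [[0, 0.01, 0.012], [0.06, 0, 0]],
  [[0, 0, 0.012], [0.05, -0.004, 0]],
  [[0, 0, 0.006], [0, 0, 0]],
  [[0, 0, 0], [0, 0, 0]],
])

```text
clock: 6.98
tool_pos: [0.4508, 0.223, 0.0305]
tcp_rot: [-2.9, -0.132, 0.009]
wrist_force: [-0.6, -0.3, -1.0]
opening: 0.043
```

```bash
python3 -c "
from h import *
st()"
```

```text
t 6.9833 loc mm [-14.7 -97.1] z 30.5 yaw 5.19 zaxis [-0.017  0.236 -0.972] F [-0.6 -0.3 -1. ] open 0.042976480129513175
```

Emit:
arm_command([
  [[0, -0.009, 0.001], [0, 0, 0]],
  [[0, -0.009, 0.001], [0, 0, 0]],
  [[0, -0.009, 0.001], [0, 0, 0]],
  [[0, -0.009, 0.001], [0, 0, 0]],
])

```text
clock: 7.32
tool_pos: [0.4493, 0.2412, 0.033]
tcp_rot: [-2.908, -0.131, 0.008]
wrist_force: [0.4, -3.3, 0.6]
opening: 0.0426
```

```bash
python3 -c "
from h import *
st()"
```

```text
t 7.3167 loc mm [-14.6 -78.8] z 33.0 yaw 5.14 zaxis [-0.016  0.228 -0.974] F [ 0.4 -3.3  0.6] open 0.04262680164684277
```

Emit:
arm_command([
  [[0, -0.009, 0.001], [0, 0, 0]],
  [[0, -0.009, 0.001], [0, 0, 0]],
  [[0, -0.009, 0.001], [0, 0, 0]],
  [[0, -0.008, 0.001], [0, 0, 0]],
  [[0, -0.007, 0.001], [0, 0, 0]],
])

```text
clock: 7.73
tool_pos: [0.4479, 0.2661, 0.0366]
tcp_rot: [-2.911, -0.136, 0.004]
wrist_force: [-0.4, -1.0, 0.2]
opening: 0.0426
```

```bash
python3 -c "
from h import *
st()
c=shot('side','s5.png')
cv2.imwrite('pics/m5.png',cv2.resize(cv2.imread('pics/s5.png')[230:350,230:380],None,fx=4,fy=4,interpolation=cv2.INTER_CUBIC))
"
```

```text
t 7.7333 loc mm [-13.9 -53.9] z 36.6 yaw 5.31 zaxis [-0.013  0.225 -0.974] F [-0.4 -1.   0.2] open 0.04264936881142652
```

View pics/m5.png

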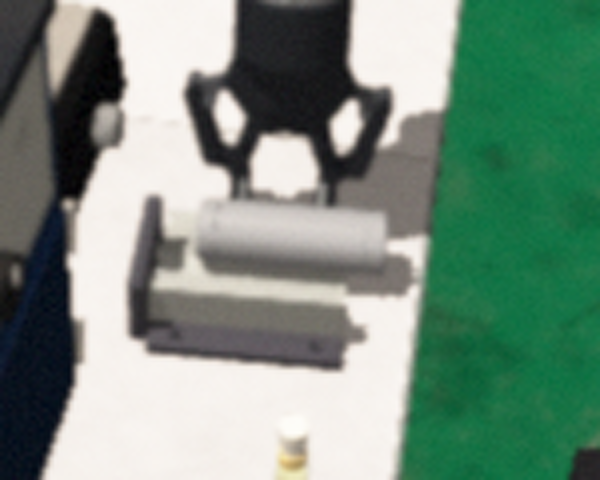

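Emit:
arm_command([
  [[0, -0.006, 0.001], [0, 0, 0]],
  [[0, -0.006, 0.001], [0, 0, 0]],
  [[0, -0.005, 0.001], [0, 0, 0]],
])

```text
clock: 8.03
tool_pos: [0.4469, 0.2791, 0.0378]
tcp_rot: [-2.903, -0.14, 0.005]
wrist_force: [-0.0, -0.2, -0.1]
opening: 0.0427
```

```bash
cat >> h.py <<'E'
def w(x,y,z): return [*(M.T@np.array([x,y])*1e-3+O),z*1e-3]
def shaftmask(f,lo,hi):
    pass
E
python3 -c "
from h import *
st()
c=shot('side','s6.png')
print('expected outline px if seated at x=-20: bottom/top edge ends')
for y,z,n in((-14,32,'lip'),(0,27,'vee')):
  for x in(-80,40): print(n,x,proj(c,[w(x,y,z)]).round(1))
a=cv2.absdiff(cv2.imread('pics/s6.png'),cv2.imread('pics/s5.png')).max(2); ys,xs=np.where(a>40); print(len(xs),np.percentile(xs,[5,95]),np.percentile(ys,[5,95]))
cv2.imwrite('pics/m6.png',cv2.resize(cv2.imread('pics/s6.png')[260:340,250:350],None,fx=6,fy=6,interpolation=cv2.INTER_CUBIC))
"
```

```text
t 8.0333 loc mm [-13.7 -40.9] z 37.8 yaw 5.48 zaxis [-0.014  0.232 -0.973] F [-0.  -0.2 -0.1] open 0.04267627684623743
expected outline px if seated at x=-20: bottom/top edge ends
lip -80 [[324.5 293.3]]
lip 40 [[277.4 289.1]]
vee -80 [[324.2 298.8]]
vee 40 [[276.7 294.5]]
2506 [282. 536.] [ 51. 303.]
```

View pics/m6.png

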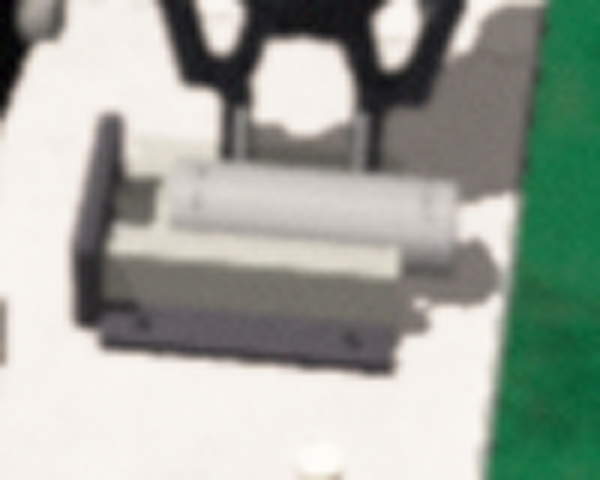

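The shaft has dropped into the vee: its ends are at px (278,292) and (325,297), close to the seated prediction, and the contact force is zero. Now I'll settle, back off, straighten and lift.

Emit:
arm_command([
  [[0, 0.02, 0], [0, 0, 0]],
  [[0, 0.04, -0.01], [-0.04, 0, 0]],
  [[0, 0.03, -0.03], [-0.06, 0, 0]],
  [[0, 0, -0.06], [-0.05, 0, 0]],
  [[0, 0, -0.06], [0, 0, 0]],
  [[0, 0, -0.06], [0, 0, 0]],
  [[-0.07, 0, 0], [0, 0, 0]],
  [[-0.07, 0, 0], [0, 0, 0]],
  [[-0.07, 0, 0], [0, 0, 0]],
  [[0, 0, 0], [0, 0, 0]],
], jaw=1)

```text
clock: 8.92
tool_pos: [0.3448, 0.2128, 0.1398]
tcp_rot: [3.127, 0.143, 0.009]
wrist_force: [-1.7, -0.5, -1.0]
opening: -0.0003
```

```bash
python3 -c "
from h import *
st()
t=shot('top','t7.png'); s=shot('side','s7.png')
for n,c in(('top',t),('side',s)):
  for x in(-80,40): print(n,x,proj(c,[w(x,0,27)]).round(1))
a=cv2.resize(s['img'][260:340,250:350,::-1],None,fx=4,fy=4,interpolation=cv2.INTER_CUBIC)
b=cv2.resize(t['img'][215:295,180:280,::-1],None,fx=4,fy=4,interpolation=cv2.INTER_CUBIC)
cv2.imwrite('pics/m7.png',np.hstack([a,b]))
"
```

```text
t 8.9167 loc mm [-121.2  -98. ] z 139.8 yaw 5.25 zaxis [ 0.006 -0.011 -1.   ] F [-1.7 -0.5 -1. ] open -0.0002609373522580959
top -80 [[225.1 282.9]]
top 40 [[221.5 240.7]]
side -80 [[324.2 298.8]]
side 40 [[276.7 294.5]]
```

View pics/m7.png

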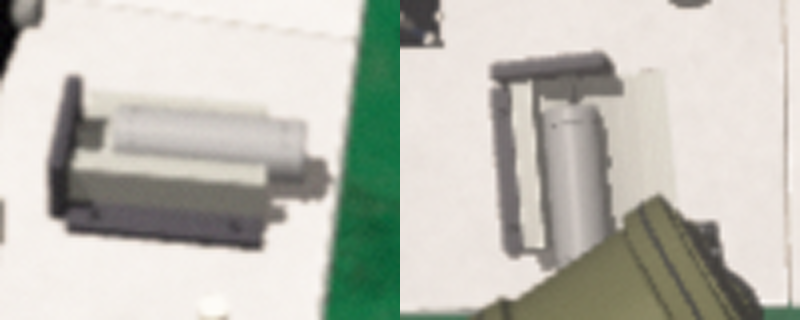

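The shaft is seated in the vee, with its far end at about x = +40 mm in the top view at (223,241) px. Next I move behind the open end and descend with the fingers shut.

Emit:
arm_command([
  [[0, -0.064, 0], [0, 0, 0]],
  [[0, -0.064, 0], [0, 0, 0]],
  [[0, -0.06, 0], [0, 0, 0]],
  [[0, 0, 0.04], [0, 0, 0]],
  [[0, 0, 0.06], [0, 0, 0]],
  [[0, 0, 0.06], [0, 0, 0]],
  [[0, 0, 0.03], [0, 0, 0]],
  [[0, 0, 0], [0, 0, 0]],
])

```text
clock: 9.68
tool_pos: [0.3597, 0.3194, 0.0434]
tcp_rot: [-3.135, -0.13, -0.047]
wrist_force: [0.1, -0.7, 0.2]
opening: -0.0004
```

```bash
python3 -c "
from h import *
st()"
```

```text
t 9.6833 loc mm [-97.1   6.9] z 43.4 yaw 4.76 zaxis [ 0.03   0.005 -1.   ] F [ 0.1 -0.7  0.2] open -0.0003593825607189602
```

Emit:
arm_command([
  [[-0.016, 0.01, 0], [0, -0.012, 0]],
  [[-0.012, 0.008, 0.006], [0, -0.008, 0]],
  [[0, 0.004, 0.008], [0, 0, 0.003]],
  [[0, 0, 0], [0, 0, 0]],
])

```text
clock: 10.02
tool_pos: [0.3487, 0.3067, 0.0363]
tcp_rot: [-3.136, -0.119, 0.005]
wrist_force: [-0.7, 0.4, 0.4]
opening: -0.0003
```

```bash
python3 -c "
from h import *
st()"
```

```text
t 10.0167 loc mm [-109.2   -4.8] z 36.3 yaw 4.34 zaxis [-0.004  0.003 -1.   ] F [-0.7  0.4  0.4] open -0.0002983365229928841
```

Emit:
arm_command([
  [[0.007, -0.004, 0], [0, 0, -0.003]],
  [[0.007, -0.002, 0], [0, 0, -0.003]],
  [[0.007, 0, 0], [0, 0, 0]],
  [[0.007, 0, 0], [0, 0, 0]],
  [[0.006, 0, 0], [0, 0, 0]],
  [[0.006, 0, 0], [0, 0, 0]],
])

```text
clock: 10.52
tool_pos: [0.3689, 0.3119, 0.0385]
tcp_rot: [-3.133, -0.135, 0.007]
wrist_force: [-3.5, 0.6, 2.3]
opening: -0.0001
```

```bash
python3 -c "
from h import *
st()"
```

```text
t 10.5167 loc mm [-88.5  -1.4] z 38.5 yaw 4.95 zaxis [-0.005  0.005 -1.   ] F [-3.5  0.6  2.3] open -0.00010373788282798258
```

Emit:
arm_command([
  [[0.006, 0, 0.001], [0, 0, 0]],
  [[0.006, 0, 0.001], [0, 0, 0]],
  [[0.005, 0, 0.001], [0, 0, 0]],
])

```text
clock: 10.77
tool_pos: [0.3743, 0.3121, 0.0368]
tcp_rot: [-3.133, -0.138, 0.02]
wrist_force: [-5.1, -0.1, 4.2]
opening: -0.0001
```

```bash
python3 -c "
from h import *
st()"
```

```text
t 10.7667 loc mm [-83.1  -1.7] z 36.8 yaw 5.03 zaxis [-0.013  0.005 -1.   ] F [-5.1 -0.1  4.2] open -0.00011075285861016715
```

Emit:
arm_command([
  [[0.006, 0, -0.001], [0, 0.003, 0]],
  [[0.006, 0, 0], [0, 0, 0]],
])

```text
clock: 10.93
tool_pos: [0.379, 0.3122, 0.0369]
tcp_rot: [-3.133, -0.139, 0.018]
wrist_force: [-5.3, -0.7, 4.5]
opening: -0.0003
```

```bash
python3 -c "
from h import *
st()"
```

```text
t 10.9333 loc mm [-78.5  -2. ] z 36.9 yaw 5.07 zaxis [-0.012  0.005 -1.   ] F [-5.3 -0.7  4.5] open -0.0002906650351792425
```

Emit:
arm_command([
  [[0.005, 0, -0.001], [0, 0, 0]],
  [[0.004, 0, -0.001], [0, 0, 0]],
])

```text
clock: 11.1
tool_pos: [0.3821, 0.3121, 0.0373]
tcp_rot: [-3.133, -0.14, 0.025]
wrist_force: [-8.4, 1.5, 1.5]
opening: -0.0003
```

```bash
python3 -c "
from h import *
st()
t=shot('top','t8.png'); s=shot('side','s8.png')
a=cv2.resize(s['img'][260:340,250:350,::-1],None,fx=4,fy=4,interpolation=cv2.INTER_CUBIC)
b=cv2.resize(t['img'][215:295,180:280,::-1],None,fx=4,fy=4,interpolation=cv2.INTER_CUBIC)
cv2.imwrite('pics/m8.png',np.hstack([a,b]))
"
```

```text
t 11.1 loc mm [-75.4  -2.4] z 37.3 yaw 5.1 zaxis [-0.016  0.004 -1.   ] F [-8.4  1.5  1.5] open -0.00032000471528732935
```

View pics/m8.png

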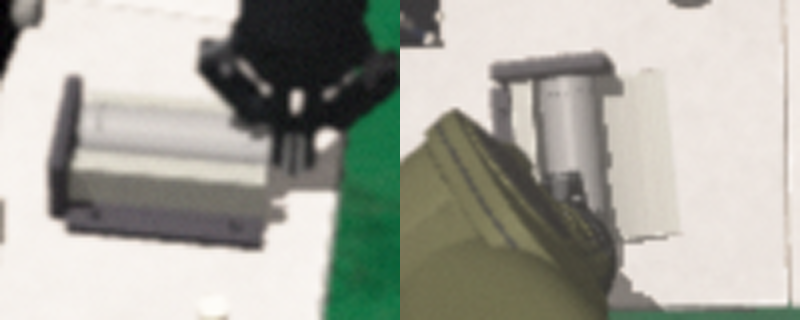

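Emit:
arm_command([
  [[0.006, 0, 0], [0, 0.004, 0]],
])

```text
clock: 11.28
tool_pos: [0.3821, 0.3121, 0.0369]
tcp_rot: [-3.132, -0.141, 0.025]
wrist_force: [-13.5, 1.1, 9.5]
opening: -0.0003
```

```bash
python3 -c "
from h import *
st()"
```

```text
t 11.2833 loc mm [-75.3  -2.3] z 36.9 yaw 5.14 zaxis [-0.016  0.005 -1.   ] F [-13.5   1.1   9.5] open -0.00028608524048790546
```

The finger stalled and the force rose from 8 to 13.5 N, so the shaft is home on the button. I'll back off along the axis, lift, and move aside for a check.

Emit:
arm_command([
  [[-0.01, 0, 0], [0, 0, 0]],
  [[-0.03, 0, 0], [0, 0, 0]],
  [[-0.03, 0, 0], [0, 0, 0]],
  [[-0.01, 0, -0.05], [0, 0, 0]],
  [[0, 0, -0.07], [0, 0, 0]],
  [[0, 0, -0.07], [0, 0, 0]],
  [[0, 0, -0.07], [0, 0, 0]],
  [[0, 0.07, 0], [0, 0, 0]],
  [[0, 0.07, 0], [0, 0, 0]],
  [[0, 0.07, 0], [0, 0, 0]],
  [[0, 0.07, 0], [0, 0, 0]],
  [[0, 0.05, 0], [0, 0, 0]],
])

```text
clock: 12.28
tool_pos: [0.3778, 0.1481, 0.1794]
tcp_rot: [-3.125, -0.153, -0.048]
wrist_force: [-0.0, 1.2, 0.1]
opening: -0.0
```

Emit:
arm_command([
  [[0, 0.06, 0], [0, 0, 0]],
  [[0, 0.06, 0], [0, 0, 0]],
  [[0, 0.05, 0], [0, 0, 0]],
  [[0, 0, 0], [0, 0, 0]],
  [[0, 0, 0], [0, 0, 0]],
])

```text
clock: 12.7
tool_pos: [0.3944, 0.0533, 0.1826]
tcp_rot: [-3.132, -0.138, -0.08]
wrist_force: [-0.2, -0.0, 0.1]
opening: 0.0002
```

```bash
python3 -c "
from h import *
st()
t=shot('top','t9.png'); s=shot('side','s9.png'); t0=load('top0')
a=cv2.resize(s['img'][260:340,250:350,::-1],None,fx=4,fy=4,interpolation=cv2.INTER_CUBIC)
b=cv2.resize(t['img'][215:295,150:250,::-1],None,fx=4,fy=4,interpolation=cv2.INTER_CUBIC)
cv2.imwrite('pics/m9.png',np.hstack([a,b]))
d=cv2.absdiff(t['img'],t0['img']).max(2)
for n,(u,v) in(('vial',(169,275)),('jar',(378,270)),('gauge',(418,263))): print(n,'max diff',d[v-12:v+12,u-14:u+14].max())
for x in(-63,57): print(x,proj(t,[w(x,0,47)]).round(1),proj(t,[w(x,0,27)]).round(1))
"
```

```text
t 12.7 loc mm [ -85.7 -261.2] z 182.6 yaw 5.02 zaxis [ 0.051  0.008 -0.999] F [-0.2 -0.   0.1] open 0.00021113710345047293
vial max diff 4
jar max diff 164
gauge max diff 4
-63 [[223.5 276.7]] [[224.6 276.8]]
57 [[219.9 234. ]] [[221.  234.8]]
```

View pics/m9.png

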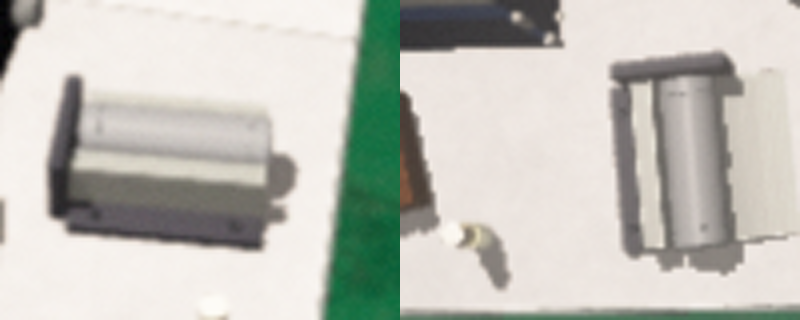

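```bash
python3 -c "
from h import *
t=load('t9'); t0=load('top0'); s=load('s9'); s0=load('side0')
d=cv2.absdiff(t['img'],t0['img']).max(2)[255:286,362:394]; ys,xs=np.where(d>30); print('top diff at',xs.min()+362,xs.max()+362,ys.min()+255,ys.max()+255,len(xs))
p=proj(s,[[.404,-.12,.02]])[0]; u,v=p.astype(int); e=cv2.absdiff(s['img'],s0['img']).max(2)[v-16:v+16,u-16:u+16]; print('side jar',p.round(),e.max(),(e>30).sum())
print(env.hand_in())
"
```

```text
top diff at 362 391 255 285 772
side jar [331. 208.] 193 100
the job is handed in; nothing more can be done
None
```

```bash
python3 -c "
from h import *
s0=load('side0');t9=load('t9')
print('top colour at jar now',t9['img'][265:275,372:384].mean((0,1)).round(), 'diff px (>30) of 32x32 side window, by view:')
for f in('s1','s2','s4','s6','s7','s8','s9'):
  e=cv2.absdiff(load(f)['img'],s0['img']).max(2)[192:224,315:347]>30; ys,xs=np.where(e); print(f,e.sum(),(xs.min()+315,xs.max()+315,ys.min()+192,ys.max()+192) if len(xs) else '')
"
```

```text
top colour at jar now [113. 110.  84.] diff px (>30) of 32x32 side window, by view:
s1 339 (np.int64(315), np.int64(331), np.int64(192), np.int64(223))
s2 176 (np.int64(315), np.int64(320), np.int64(192), np.int64(223))
s4 189 (np.int64(315), np.int64(321), np.int64(192), np.int64(223))
s6 155 (np.int64(315), np.int64(320), np.int64(192), np.int64(223))
s7 606 (np.int64(321), np.int64(346), np.int64(192), np.int64(223))
s8 1012 (np.int64(315), np.int64(346), np.int64(192), np.int64(223))
s9 89 (np.int64(328), np.int64(338), np.int64(192), np.int64(201))
```

The shaft is in the vee with its far end against the stop button. I handed the job in at about 12.7 s on the robot's clock, and it gave no verdict.

**What I did:** I pushed the shaft by its side with two half-closed fingers, so it rolled along the bench. On the ramp the fingers had risen too high and began to press on it, at 8.7 N. I backed off once, lowered and tilted the fingertips, and it then rolled over the lip and dropped into the vee with the contact force near zero. I pushed it endwise with the shut fingers until they stalled and the force rose from 8.4 to 13.5 N. Then I withdrew, and the wrist force read about zero.

**Last checks:**
- **Shaft position:** the near end is at row 276 in the top view, against 276.7 predicted for the home position. The shaft looks straight in the vee.
- **Measured offset:** the shaft sat about 4 mm to one side of where my V-block estimate put the vee's centre. I took this as error in my estimate, since the shaft looks seated.
- **Vial and gauge block:** they are unchanged in the top view from before to after.
- **Jar:** this check failed at first, because the arm hid the jar in the last top view, and I handed in before resolving it. I went back to the saved side views afterwards. In the last one, only a strip at the upper edge of the window around the jar differs from the start, where I take the arm to cross. The fingers also stayed well above the jar when passing it, so I believe it was not moved.

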